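Roll the sample bottle onto the code reader

ROBOT

A 6-joint arm with a two-finger parallel gripper is mounted at the origin on the work surface. World frame = base frame: x ahead of the robot, y to its left, z up, the work surface at z = 0. Lengths are in m, angles in rad, forces in N, time in s.
With the tool pointing down it reaches from about 0.3 to 0.875 m from the base axis. Payload 4.2 kg.
Tool frame: the origin (TCP) lies between the finger pads; the fingertips stand 19 mm ahead of it and the grasp point (between the pads) is the TCP; z points along the fingers, y is the direction in which the jaws open and shut (so a half turn about z gives the same grasp; the last joint's range is limited). The gripper opens to 85 mm and grips with 20 to 120 N. Pads are 22 mm wide; open, the fingers measure 114 mm over their backs; the gripper's body (76 mm by 85 mm) begins 54 mm behind the grasp point. The pads swing forward as they close: fully open they stand 13 mm farther back than shut.
Start: joints at [-1.132, 0.32, 1.565, -0, 1.257, -0.02], TCP at [0.255, -0.516, 0.25] pointing down, gripper open.
Joint ranges: [-3.11, 3.11], [-0.84, 2.01], [0.21, 2.61], [-1.34, 4.49], [0.05, 2.63], [-2.56, 2.56]. Speed limits (rad/s): [2.57, 2.57, 3.14, 3.14, 3.14, 3.14].

INTERFACE

Orientations are given as a 3x3 rotation matrix whose columns are the frame's x, y, z axes.
In Python, from workcell import get_obs, read_camera, manip, recognise, trace, tip_of gives the robot as it stands.
- The arm moves only by the tool carry_out, never from a script. Its argument "targets" is a list of rows, each a list of 6 numbers: the shift along the tool's x, y, z in mm, then the turn, a rotation vector about the tool's x, y, z in rad. A call has 1 to 5 rows; each row shifts and turns the pose as measured when the row begins, along the tool's axes as they then stand; what a row does not reach is not made up. A row lasts 1/8 s, in which the tool goes at most 62.5 mm and 10.7 degrees, less where a joint would pass 70% of its speed; a pose out of reach is approached as far as the arm can. A call with a gripper value outside its range is refused whole. "jaw" is the gripper's target within -1 to 1 (fully open at 1, half-way at 0, shut at -1), set as the call begins (left out, the last holds). The fingers move at their own pace and stop on an object; the grip force is fixed at half the most. Time passes only in rows, so rows that do not move let the fingers close. It gives the time, the measured TCP pose, the force and the opening at its end, in the units of the state.
- get_obs(): the state, without advancing time (a new reading comes with each control period).
- read_camera(name): name is "scene" or "top" or "wrist"; returns a dict with "frame" (384x512x3 uint8, blue, green, red), "range_z" (384x512 float32, m along the optical axis (not along the pixel's ray), 0 where there is no reading), "K" (3x3 intrinsics, pixels), "cam_to_world" (4x4, takes a point from camera to world coordinates); the wrist camera has in their place "T_tool_cam" (4x4, takes a point from camera to tool coordinates, whose origin is the TCP and whose axes are the flange's). Camera axes: x right, y up, looking along -z (the intrinsics and any distortion apply to the point x, -y, -z); pixel columns grow to the right and rows downward; lengths in m; the calibration is good to about 2 mm. A picture is of the moment at which its call begins: read the wrist's pose just before it.
- manip.finish_job(): hands the job in, once; it reports no verdict.
Trained networks look in the newest picture that a camera, given by its name, has taken for a name from the list of things; names that differ only in an ending like _2 or _b are one class to them, and where a whole thing is asked for, a point or a joint stands for the part that bears it (a point fixed in the world has none). Each returns a list of dicts, best first, with "confidence" (0 to 1); they miss things now and then, are a little off and sometimes report something else, mostly with a low value. They report only what shows in the picture. A call takes as long as a camera call.
- recognise(camera, thing): "box" ([left, top, width, height] in pixels, round what is visible of it).
- trace(camera, thing): "pixels" (384x512 bool, what is visible of it) and "box" ([left, top, width, height] in pixels, round what is visible of it).
- tip_of(camera, thing): "pixel" ([column, row] in pixels: a listed point, or the origin of a listed thing).
The state is a dict: "clock": time; "joint_positions": joint angles; "joint_vel": joint speeds; "tau": joint torques, N m; "eef_pos": TCP position; "tool_rot": TCP orientation; "wrist_force": force on the tool from outside, world axes, zero at the start; "ft_torque": the same for the moment, N m; "finger_gap": opening from 0.0 (shut) to 1.0 (fully open).
Only numpy, scipy, OpenCV 4.12 (cv2) and the standard library are available. Lean on these libraries where they do the work, as an engineer would, in place of code of your own. Each camera call takes 0.05 s, during which the arm holds its last target. There are 200 camera calls.

TASK

The capped sample bottle lies on its side on the white reader plate with its label up. With your fingertips on its top, roll it along the plate until it rests square over the middle of the dark glass strip with its label turned to the lower half, facing the reader, then let go of it and leave it at rest. Do not pick it up, shove it from the side, or let it run past the glass, and leave the jars, bottles, beaker and tray where they stand.

Things in the scene. Friction and masses are not known exactly. Their poses are not given: they have to be found in the camera images.
- bottle: amber bottle lying on its side: body cylinder 62 mm dia, 96 long, 0.2 to 0.4 kg; white cap (44 dia) to 79 mm from the origin at +x. Origin on the axis, mid-body, 43 mm above the bench; top at 74. x: along the bottle to the cap, level, across the rolling direction; z: out through the label's middle (up at start), turns as it rolls (97 mm = half a turn, no slip). Stays where left when fingers stop and lift
- reader: fixed white reader plate on the bench, 190 mm (own x) by 360 mm (own y, the rolling direction) and 12 mm thick, with a bare flat top. Origin at the centre of its underside, on the bench; y points from the bottle towards the glass strip. The bottle starts 70 to 125 mm short of the strip's centre line, up to 0.08 rad out of square
- glass (a point): centre of the dark glass strip, flush in the plate's top (12 mm above the bench), 80 mm from the plate's centre along its y; the strip is 44 mm wide along the plate's y and 140 mm long along x. Same axes as the plate
- jar_a: small amber jar, 42 dia x 60, standing on the reader plate's far left part beyond the glass; origin at the centre of its underside; to be left alone
- jar_b: small clear jar, 42 dia x 60, standing on the reader plate beyond the glass, nearer the robot; origin at the centre of its underside; to be left alone
- beaker: glass beaker, 60 dia x 75, standing on the bench beyond the plate's +x edge; origin at the centre of its underside; to be left alone
- jar_c: amber jar, 52 dia x 85, standing on the bench beyond the plate's +x edge; origin at the centre of its underside; to be left alone
- reagent: grey bottle, 72 dia x 160, standing on the bench to the left; origin at the centre of its underside; to be left alone
- flask: amber bottle with black cap, 64 dia x 130, standing on the bench to the left; origin at the centre of its underside; to be left alone
- tray: grey plastic drip tray, 160 x 100 x 30, on the bench to the right; origin at the centre of its underside; to be left alone

How it is judged:
At the end, for the whole second after the job is handed in: the bottle lies at rest on the plate, its axis within 12 mm of the glass strip's centre line along the rolling direction and within 45 mm across it, square to within 0.2 rad, its label on the lower half (y of bottle in the frame of glass between -0.012 and 0.012 m and x of bottle in the frame of glass between -0.045 and 0.045 m and angle between the x axis of bottle and the x axis of glass, either way round below 0.2 rad and angle between bottle's own z axis and vertical above 1.57 rad and height (world z) of bottle between 0.04 and 0.046 m and linear speed of bottle below 0.01 m/s and contact force between bottle and reader above 0.5 N); the robot touches nothing.
It fails at once if the bottle is lifted more than 10 mm off the plate (height (world z) of bottle above 0.053 m).
It fails at once if the bottle is pushed or held from the side: fingers touch it while reaching down to about its mid height (contact force between the fingers and bottle above 0.5 N and height (world z) of the grasp point below 0.064 m).
It fails at once if the bottle runs past the glass (axis more than 30 mm beyond the strip's centre line) (y of bottle in the frame of glass above 0.03 m).
It fails at once if a jar, bottle, beaker or the tray is moved more than 20 mm or tipped (distance of any of jar_a, jar_b, beaker, jar_c, reagent, flask, tray from where it was at the start of the episode above 0.02 m or angle between any of jar_a, jar_b, beaker, jar_c, reagent, flask's own z axis and vertical above 0.5 rad).
It also fails if it takes over 58 s, if anything falls off the work surface, if the arm or the gripper's body presses on something with over 40 N, if the wrist force passes 120 N, or if a joint passes its speed limit or range.

## Working session

There is one attempt and no reset: what is moved stays moved. The work goes in short steps, Python scripts to look and compute and a tool call to move; the robot and the scene stay as the last step left them, time stands still between calls to the robot, and variables do not carry over. Pictures are saved under pics/ and viewed, about 8 in all and at most 12, crops included, and the job is handed in when it is done.

Besides the shell and the picture viewer there is one more tool, called after "Emit:" by a JSON object that holds its "fn" and its "kwargs", one argument or row to a line. carry_out: Moves the arm, as the interface text tells. Its arguments: {"type":"object","properties":{"targets":{"type":"array"},"jaw":{"type":"number"}},"required":["targets"]}

```bash
mkdir -p pics; cat > h.py <<'E'
import numpy as np, cv2
from workcell import get_obs, read_camera, manip, recognise, trace, tip_of
def T_of(c,o=None):
    if 'cam_to_world' in c: return np.array(c['cam_to_world'])
    T=np.eye(4);T[:3,:3]=o['tool_rot'];T[:3,3]=o['eef_pos'];return T@np.array(c['T_tool_cam'])
def cloud(c,mask,o=None):
    z=c['range_z'];v,u=np.nonzero(mask&(z>0));d=z[v,u];K=np.array(c['K'])
    p=np.c_[(u-K[0,2])/K[0,0]*d,-(v-K[1,2])/K[1,1]*d,-d]
    T=T_of(c,o);return p@T[:3,:3].T+T[:3,3]
def at_z(c,px,zw,o=None):
    K=np.array(c['K']);T=T_of(c,o);r=T[:3,:3]@np.array([(px[0]-K[0,2])/K[0,0],-(px[1]-K[1,2])/K[1,1],-1])
    return T[:3,3]+r*(zw-T[2,3])/r[2]
E
python3 - <<'E'
from h import *
o=get_obs();print(o['clock'],o['eef_pos'],o['finger_gap'],np.round(o['tool_rot'],3).tolist())
ims=[]
for n in ('top','scene'):
    c=read_camera(n);im=c['frame'].copy();print(n,np.round(c['cam_to_world'],3).tolist(),np.round(c['K'],1).tolist())
    for t,z in (('bottle',.043),('glass',.012),('reader',.012),('jar_a',0),('beaker',0),('reagent',0),('flask',0),('tray',0)):
        for r in tip_of(n,t)[:2]:
            p=r['pixel'];print(' ',t,np.round(p,1),round(r['confidence'],2),np.round(at_z(c,p,z)[:2],3))
    for t in ('bottle','glass','reader'):
        for r in trace(n,t)[:1]:
            P=cloud(c,r['pixels']);print('  tr',t,round(r['confidence'],2),r['box'],len(P),np.round(np.percentile(P,[2,50,98],axis=0),3).tolist())
            if t!='reader': cv2.drawContours(im,cv2.findContours(r['pixels'].astype(np.uint8),0,2)[0],-1,(0,255,0),1)
            else: print(np.round([at_z(c,q,.012)[:2] for q in cv2.boxPoints(cv2.minAreaRect(np.argwhere(r['pixels'])[:,::-1].astype(np.float32)))],3).tolist())
    cv2.imwrite(f'pics/{n}0.png',im)
E
```

```text
0.0 [ 0.25448323 -0.51513582  0.2494699 ] 1.00281256639553 [[0.897, 0.443, -0.001], [0.443, -0.897, 0.002], [0.0, -0.002, -1.0]]
top [[-0.028, 0.992, -0.127, 0.464], [-1.0, -0.029, -0.006, -0.002], [-0.009, 0.126, 0.992, 0.991], [0.0, 0.0, 0.0, 1.0]] [[354.8, 0.0, 256.8], [0.0, 354.8, 192.3], [0.0, 0.0, 1.0]]
  bottle [267.1 221.5] 0.96 [ 0.505 -0.021]
  reader [260.8 220.2] 0.97 [ 0.511 -0.005]
  jar_a [290. 166.] 0.55 [ 0.662 -0.092]
  jar_a [204.3 200.2] 0.53 [0.572 0.152]
  reagent [104.3 188.6] 0.97 [0.613 0.436]
  flask [ 86.8 245.7] 0.61 [0.454 0.48 ]
  tray [420.5 212.8] 0.95 [ 0.519 -0.45 ]
  tr bottle 0.68 [253.2, 190.6, 24.6, 49.6] 1012 [[0.467, -0.041, 0.049], [0.522, -0.01, 0.069], [0.585, 0.018, 0.076]]
  tr glass 0.82 [195.7, 180.8, 132.5, 74.9] 7395 [[0.423, -0.179, 0.008], [0.512, -0.03, 0.012], [0.608, 0.163, 0.016]]
  tr reader 0.7 [194.0, 178.8, 135.8, 79.0] 7565 [[0.423, -0.18, 0.008], [0.512, -0.025, 0.012], [0.609, 0.164, 0.016]]
[[0.605, 0.18], [0.619, -0.187], [0.427, -0.189], [0.413, 0.169]]
scene [[0.659, -0.542, 0.521, 1.125], [0.752, 0.488, -0.444, -0.449
[... 271 characters left out ...]
6 [ 0.666 -0.103]
  jar_a [285.9 185.7] 0.75 [0.565 0.16 ]
  jar_a [240.8 250. ] 0.69 [ 0.652 -0.088]
  beaker [279.4 221.9] 0.98 [0.652 0.05 ]
  beaker [359.3 153.4] 0.16 [0.619 0.437]
  reagent [356.8 153.3] 0.73 [0.614 0.431]
  tray [ 88.6 302.1] 0.8 [ 0.528 -0.449]
  tr bottle 0.74 [208.3, 182.6, 45.6, 31.6] 901 [[0.474, -0.048, 0.032], [0.543, -0.027, 0.064], [0.594, 0.005, 0.076]]
  tr glass 0.8 [158.6, 161.9, 141.9, 102.1] 5147 [[0.429, -0.189, 0.005], [0.528, -0.073, 0.012], [0.614, 0.153, 0.016]]
  tr reader 0.77 [161.3, 161.8, 138.4, 101.5] 5328 [[0.427, -0.189, 0.003], [0.528, -0.073, 0.012], [0.615, 0.154, 0.016]]
[[0.427, -0.196], [0.388, 0.243], [0.624, 0.164], [0.624, -0.218]]
```

```bash
python3 - <<'E'
import cv2,numpy as np
a=cv2.resize(cv2.imread('pics/top0.png')[130:280,150:350],None,fx=3.9,fy=3.9,interpolation=2)
cv2.imwrite('pics/top0c.png',a)
b=cv2.resize(cv2.imread('pics/scene0.png')[130:290,120:330],None,fx=3.7,fy=3.7,interpolation=2)
cv2.imwrite('pics/scene0c.png',b)
E
```

```text
(no output)
```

View pics/top0c.png

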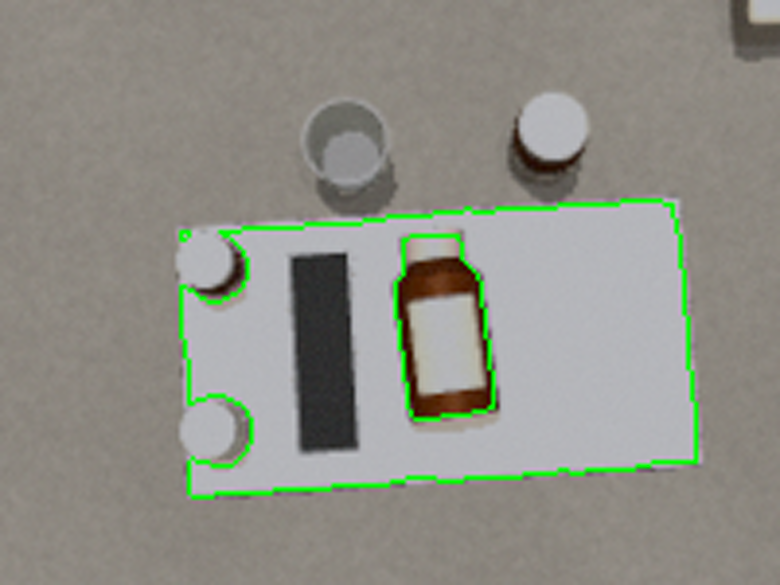

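View pics/scene0c.png

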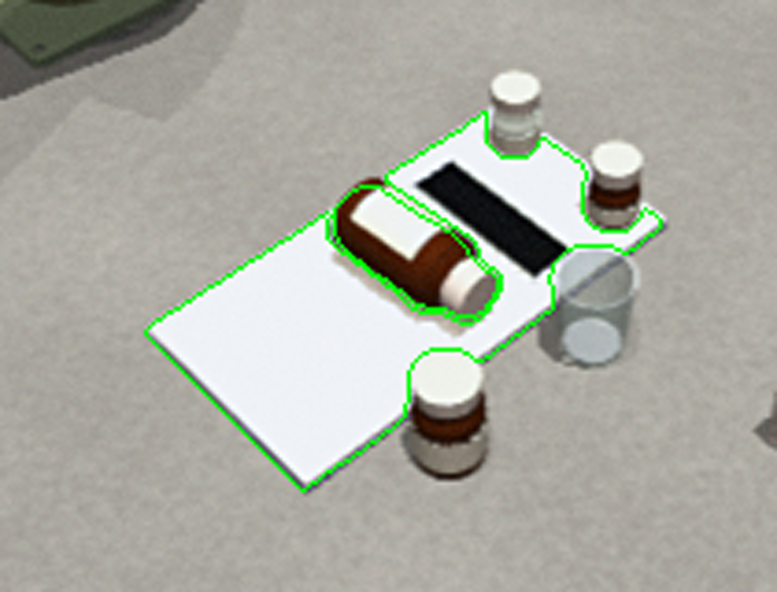

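The top crop shows the dark strip centred at about (323,353) and the bottle at about (447,335), label up and cap towards the beaker. The scene crop agrees. The network's "glass" mask is really the whole plate, so I'll threshold the dark strip myself.

```bash
cat >> h.py <<'E'
def measure(cams=('top','scene'),v=True):
    out={}
    for n in cams:
        c=read_camera(n);f=c['frame'];r=trace(n,'reader')
        z=c['range_z']
        m0=cv2.morphologyEx(r[0]['pixels'].astype(np.uint8),cv2.MORPH_CLOSE,np.ones((9,9),np.uint8))>0
        dark=(f.max(2)<75)&m0
        nl,lab,st,_=cv2.connectedComponentsWithStats(dark.astype(np.uint8))
        k=1+np.argmax(st[1:,4]);uv=np.argwhere(lab==k)[:,::-1]
        W=np.array([at_z(c,p,.012)[:2] for p in uv])
        rect=cv2.minAreaRect((W*1000).astype(np.float32));bp=cv2.boxPoints(rect)
        e=max([bp[1]-bp[0],bp[2]-bp[1]],key=np.linalg.norm);e=e/np.linalg.norm(e);e*=np.sign(e[0])
        zz=cloud(c,lab==k)[:,2]
        print(n,'glass centre mm',np.round(rect[0],1),'size',np.round(rect[1],1),'yaw',round(np.arctan2(e[1],e[0]),3),'depth z',np.round(np.median(zz),4))
        P=cloud(c,r[0]['pixels']|True)
        s=np.linalg.norm(P[:,:2]-np.array(rect[0])/1000,axis=1)<.2
        out[n]=(np.array(rect[0]),e,c)
        B=trace(n,'bottle')
        if B:
            Q=cloud(c,B[0]['pixels']);Q=Q[(Q[:,2]>.03)&(Q[:,2]<.09)]
            print('  bottle conf',round(B[0]['confidence'],2),'top z',np.round(np.percentile(Q[:,2],95),4))
            # fit cylinder radius .031: params offset b, yaw, height; body only
            from scipy.optimize import least_squares
            mid=np.median(Q[:,:2],axis=0)
            def res(p):
                d=np.array([np.cos(p[1]),np.sin(p[1])]);nn=np.array([-d[1],d[0]])
                t=(Q[:,:2]-mid)@nn-p[0];w=(Q[:,:2]-mid)@d
                rr=np.hypot(t,Q[:,2]-p[2])-.031
                return rr
            s=least_squares(res,[0,np.arctan2(e[1],e[0]),.043],loss='soft_l1',f_scale=.002)
            d=np.array([np.cos(s.x[1]),np.sin(s.x[1])]);nn=np.array([-d[1],d[0]])
            w=(Q[:,:2]-mid)@d;a,b=np.percentile(w,[1,99])
            cen=mid+nn*s.x[0]+d*(a+.048) # base end at a
            print('  cyl yaw',round(s.x[1],3),'z',round(s.x[2],4),'ext',round(b-a,3),'origin mm',np.round(cen*1000,1))
            ny=np.array([-e[1],e[0]]);D=cen*1000-np.array(rect[0])
            print('  bottle in glass: x',round(D@e,1),'y',round(D@ny,1))
E
python3 -c "
from h import *
measure()"
```

```text
top glass centre mm [514.5  72.8] size [135.7  37.9] yaw 0.033 depth z 0.0123
  bottle conf 0.74 top z 0.0752
  cyl yaw 0.102 z 0.0424 ext 0.123 origin mm [514.6 -12. ]
  bottle in glass: x -2.8 y -84.7
scene glass centre mm [514.8  71.8] size [135.1  36.7] yaw 0.03 depth z 0.0126
  bottle conf 0.97 top z 0.0751
  cyl yaw 0.207 z 0.0429 ext 0.127 origin mm [515.4 -14.3]
  bottle in glass: x -2.0 y -86.1
```

Emit:
{"fn": "carry_out", "kwargs": {
  "targets": [
    [0,0,0,0,0,-0.173],
    [0,0,0,0,0,-0.173],
    [0,0,0,0,0,-0.173],
    [0,0,0,0,0,-0.173],
    [0,0,0,0,0,-0.173]
  ],
  "jaw": 0
}}

```text
clock: 2.12
eef_pos: [0.2546, -0.5156, 0.2504]
tool_rot: [[0.217, 0.976, 0.0], [0.976, -0.217, -0.0], [-0.0, 0.0, -1.0]]
wrist_force: [-0.6, 0.6, -0.4]
finger_gap: 0.498
```

Emit:
{"fn": "carry_out", "kwargs": {
  "targets": [
    [0,0,0,0,0,-0.173],
    [0,0,0,0,0,-0.173],
    [50,30,0,0,0,0],
    [50,30,0,0,0,0],
    [50,30,0,0,0,0]
  ]
}}

```text
clock: 2.75
eef_pos: [0.3239, -0.3543, 0.2496]
tool_rot: [[-0.133, 0.991, 0.001], [0.991, 0.133, -0.001], [-0.002, 0.001, -1.0]]
wrist_force: [1.5, 0.2, 0.9]
finger_gap: 0.499
```

Emit:
{"fn": "carry_out", "kwargs": {
  "targets": [
    [50,30,0,0,0,0],
    [50,30,0,0,0,0],
    [50,30,0,0,0,0],
    [50,30,0,0,0,0],
    [50,30,0,0,0,0]
  ]
}}

```text
clock: 3.38
eef_pos: [0.4424, -0.078, 0.2508]
tool_rot: [[-0.131, 0.991, 0.006], [0.991, 0.131, -0.003], [-0.004, 0.006, -1.0]]
wrist_force: [-0.6, -0.5, -0.5]
finger_gap: 0.503
```

Emit:
{"fn": "carry_out", "kwargs": {
  "targets": [
    [15,30,20,0.006,0.004,0.03],
    [15,30,30,0,0,0],
    [15,20,30,0,0,0],
    [0,0,20,0,0,0],
    [0,0,10,0,0,0]
  ]
}}

```text
clock: 4.0
eef_pos: [0.5225, -0.0177, 0.1399]
tool_rot: [[-0.108, 0.994, 0.007], [0.994, 0.108, -0.001], [-0.001, 0.007, -1.0]]
wrist_force: [-0.1, -0.9, 0.0]
finger_gap: 0.501
```

```bash
python3 - <<'E'
from h import *
o=get_obs();print(o['eef_pos'],np.round(o['tool_rot'],3).tolist(),o['wrist_force'])
c=read_camera('wrist');im=c['frame'].copy()
B=trace('wrist','bottle')
for b in B[:1]:
    P=cloud(c,b['pixels'],o);print(b['confidence'],np.round(np.percentile(P,[1,50,99],axis=0),3).tolist())
    cv2.drawContours(im,cv2.findContours(b['pixels'].astype(np.uint8),0,2)[0],-1,(0,255,0),1)
c2=read_camera('scene')
cv2.imwrite('pics/w1.png',np.hstack([cv2.resize(im,(400,300)),cv2.resize(c2['frame'][90:270,130:370],(400,300))]))
E
```

```text
[ 0.52249557 -0.01774612  0.13990565] [[-0.108, 0.994, 0.007], [0.994, 0.108, -0.001], [-0.001, 0.007, -1.0]] [-0.14791977 -0.91356166  0.04365646]
0.93 [[0.466, -0.038, 0.046], [0.523, -0.003, 0.07], [0.59, 0.02, 0.076]]
```

View pics/w1.png

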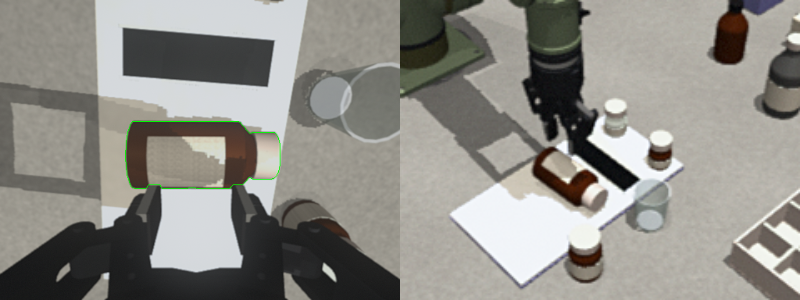

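Left, the wrist view shows the bottle at about (125–280, 120–188), parallel to the jaw line. Right, the scene view shows the fingers above it. I'll shift to just behind the top line and descend.

Emit:
{"fn": "carry_out", "kwargs": {
  "targets": [
    [-2,-5,20,0.007,0,0],
    [-2,-5,18,0,0,0],
    [0,0,0,0,0,0],
    [0,0,4,0,0,0],
    [0,0,3,0,0,0]
  ]
}}

```text
clock: 4.78
eef_pos: [0.5174, -0.0249, 0.1015]
tool_rot: [[-0.105, 0.994, 0.015], [0.994, 0.105, -0.002], [-0.004, 0.015, -1.0]]
wrist_force: [0.4, -0.5, 0.3]
finger_gap: 0.497
```

Emit:
{"fn": "carry_out", "kwargs": {
  "targets": [
    [0,0,0,0.015,0.004,0],
    [0,0,0,0,0,0]
  ]
}}

```text
clock: 5.03
eef_pos: [0.5181, -0.0249, 0.1021]
tool_rot: [[-0.105, 0.994, 0.0], [0.994, 0.105, 0.0], [0.0, 0.0, -1.0]]
wrist_force: [0.4, -0.4, 0.3]
finger_gap: 0.5
```

Emit:
{"fn": "carry_out", "kwargs": {
  "targets": [
    [3,-5,3,0,0,0],
    [0,0,3,0,0,0],
    [0,0,2,0,0,0]
  ]
}}

```text
clock: 5.4
eef_pos: [0.5124, -0.0221, 0.0938]
tool_rot: [[-0.106, 0.994, 0.0], [0.994, 0.106, 0.0], [0.0, 0.0, -1.0]]
wrist_force: [1.3, -0.5, -0.2]
finger_gap: 0.499
```

Emit:
{"fn": "carry_out", "kwargs": {
  "targets": [
    [0,0,2,0,0,0],
    [0,0,2,0,0,0]
  ]
}}

```text
clock: 5.65
eef_pos: [0.5125, -0.0222, 0.0907]
tool_rot: [[-0.106, 0.994, 0.0], [0.994, 0.106, -0.0], [-0.0, 0.0, -1.0]]
wrist_force: [-5.4, -0.7, 20.6]
finger_gap: 0.502
```

Emit:
{"fn": "carry_out", "kwargs": {
  "targets": [
    [8,0,0,0,0,0],
    [8,0,0,0,0,0]
  ]
}}

```text
clock: 5.9
eef_pos: [0.5109, -0.0063, 0.0912]
tool_rot: [[-0.105, 0.995, 0.001], [0.995, 0.105, -0.0], [-0.0, 0.001, -1.0]]
wrist_force: [0.7, -0.1, 0.4]
finger_gap: 0.499
```

```bash
cat >> h.py <<'E'
def wr(save=None):
    from scipy.optimize import least_squares
    o=get_obs();c=read_camera('wrist');B=trace('wrist','bottle')
    t=o['eef_pos'];print('tcp',np.round(t*1000,1),'F',np.round(o['wrist_force'],1))
    m=B[0]['pixels'];Q=cloud(c,m,o);Q=Q[(Q[:,2]>.025)&(Q[:,2]<.085)]
    x0=np.percentile(Q[:,0],1);S=Q[(Q[:,0]<x0+.085)&(Q[:,0]>x0+.004)]
    x0c=.515
    s=least_squares(lambda p:np.hypot((S[:,1]-p[0]-(S[:,0]-x0c)*np.tan(p[1]))*np.cos(p[1]),S[:,2]-p[2])-.031,[np.median(S[:,1]),.1,.043],loss='soft_l1',f_scale=.002)
    print('conf',round(B[0]['confidence'],2),'base x',round(x0*1000,1),'axis y at x=.515:',round(s.x[0]*1000,1),'yaw',round(s.x[1],3),'z',round(s.x[2]*1000,1),'-> y in glass',round((s.x[0]*1000-72.3),1))
    if save:
        im=c['frame'].copy();cv2.drawContours(im,cv2.findContours(m.astype(np.uint8),0,2)[0],-1,(0,255,0),1);cv2.imwrite(save,im)
E
python3 -c "
from h import *
wr('pics/w2.png')"
```

```text
tcp [510.9  -6.3  91.2] F [ 0.7 -0.1  0.4]
conf 0.75 base x 623.3 axis y at x=.515: 78.0 yaw -0.166 z 64.7 -> y in glass 5.7
```

View pics/w2.png

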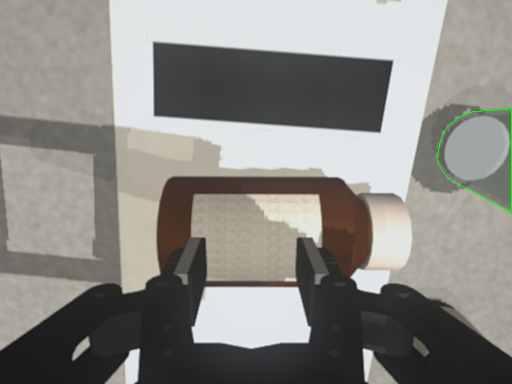

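The picture shows the bottle at (158–410, 177–287) with the fingers on the label. The network picked the beaker this time, so I'll take the bottle straight from the depth image, ahead of the fingers.

```bash
cat >> h.py <<'E'
def wr(save=None):
    from scipy.optimize import least_squares
    o=get_obs();c=read_camera('wrist');t=o['eef_pos'];print('tcp',np.round(t*1000,1),'F',np.round(o['wrist_force'],1))
    Q=cloud(c,c['range_z']>0,o)
    loc=(Q-t)@np.array(o['tool_rot'])
    fing=(abs(abs(loc[:,1])-30)<0)|((loc[:,0]<.014)&(abs(abs(loc[:,1])-.03)<.02))
    S=Q[(Q[:,2]>.03)&(Q[:,2]<.08)&~fing&(Q[:,0]>.44)&(Q[:,0]<.545)&(abs(loc[:,0])<.06)&(Q[:,1]<.108)]
    s=least_squares(lambda p:np.hypot((S[:,1]-p[0]-(S[:,0]-.515)*np.tan(p[1]))*np.cos(p[1]),S[:,2]-p[2])-.031,[np.median(S[:,1]),.1,.043],loss='soft_l1',f_scale=.002)
    print('n',len(S),'base x',np.round(np.percentile(S[:,0],1)*1000,1),'axis y:',round(s.x[0]*1000,1),'yaw',round(s.x[1],3),'z',round(s.x[2]*1000,1),'res',round(np.median(abs(s.fun))*1000,2),'-> y in glass',round((s.x[0]*1000-72.3),1))
    if save: cv2.imwrite(save,c['frame'])
E
python3 -c "
from h import *
wr()"
```

```text
tcp [510.8  -5.9  91.1] F [ 0.2 -0.5  1.5]
n 10774 base x 464.5 axis y: -5.0 yaw 0.106 z 44.4 res 0.38 -> y in glass -77.3
```

It rolled 8 mm for a 16 mm finger travel, so there was no slip. I'll go on with light pressing.

Emit:
{"fn": "carry_out", "kwargs": {
  "targets": [
    [0,0,0.6,0,0,0],
    [7,0,0.6,0,0,0],
    [7,0,0.6,0,0,0],
    [6,0,0.6,0,0,0]
  ]
}}

```text
clock: 6.55
eef_pos: [0.5089, 0.0131, 0.0909]
tool_rot: [[-0.105, 0.994, 0.001], [0.994, 0.105, -0.002], [-0.002, 0.001, -1.0]]
wrist_force: [-0.9, -0.2, 5.2]
finger_gap: 0.502
```

```bash
python3 -c "
from h import *
wr()"
```

```text
tcp [508.9  13.1  90.9] F [-0.9 -0.2  5.2]
n 7970 base x 463.6 axis y: 4.9 yaw 0.105 z 44.3 res 0.38 -> y in glass -67.4
```

Emit:
{"fn": "carry_out", "kwargs": {
  "targets": [
    [0,0,-6,0,0.002,0],
    [-9,0,0,0,0,0],
    [-9,0,0,0,0,0],
    [0,0,3,0,0,0],
    [0,0,2,0,0,0]
  ]
}}

```text
clock: 7.22
eef_pos: [0.511, -0.0067, 0.0912]
tool_rot: [[-0.105, 0.995, 0.001], [0.995, 0.105, 0.001], [0.001, 0.001, -1.0]]
wrist_force: [-0.3, 0.3, -0.0]
finger_gap: 0.5
```

Emit:
{"fn": "carry_out", "kwargs": {
  "targets": [
    [1.5,0,1,0,0,0],
    [0,0,0.6,0,0,0]
  ]
}}

```text
clock: 7.48
eef_pos: [0.5109, -0.0052, 0.0908]
tool_rot: [[-0.105, 0.995, 0.001], [0.995, 0.105, 0.0], [0.0, 0.001, -1.0]]
wrist_force: [-1.9, -0.7, 6.6]
finger_gap: 0.498
```

Emit:
{"fn": "carry_out", "kwargs": {
  "targets": [
    [7,0,0.6,0,0,0],
    [7,0,0.6,0,0,0],
    [7,0,0.6,0,0,0],
    [7,0,0.6,0,0,0],
    [7,0,0.6,0,0,0]
  ]
}}

```text
clock: 8.1
eef_pos: [0.5072, 0.031, 0.091]
tool_rot: [[-0.105, 0.994, 0.002], [0.994, 0.105, -0.0], [-0.0, 0.002, -1.0]]
wrist_force: [-2.1, 0.4, 4.7]
finger_gap: 0.5
```

```bash
python3 -c "
from h import *
wr()"
```

```text
tcp [507.2  31.   91. ] F [-2.1  0.4  4.7]
n 8520 base x 461.6 axis y: 24.4 yaw 0.105 z 43.9 res 0.34 -> y in glass -47.9
```

Emit:
{"fn": "carry_out", "kwargs": {
  "targets": [
    [0,0,-6,0,0,0],
    [-8,0,0,0,0,0],
    [-8,0,0,0,0,0],
    [0,0,3,0.002,0,0],
    [0,0,2,0,0,0]
  ]
}}

```text
clock: 8.78
eef_pos: [0.5088, 0.0141, 0.0915]
tool_rot: [[-0.105, 0.994, -0.001], [0.994, 0.105, 0.0], [0.0, -0.001, -1.0]]
wrist_force: [0.0, -0.5, 0.5]
finger_gap: 0.497
```

Emit:
{"fn": "carry_out", "kwargs": {
  "targets": [
    [0,0,1,0,0,0],
    [0,0,0.6,0,0,0]
  ]
}}

```text
clock: 9.02
eef_pos: [0.5088, 0.014, 0.0909]
tool_rot: [[-0.105, 0.994, -0.001], [0.994, 0.105, -0.0], [0.0, -0.001, -1.0]]
wrist_force: [-3.1, 0.2, 8.3]
finger_gap: 0.5
```

Emit:
{"fn": "carry_out", "kwargs": {
  "targets": [
    [7.5,0,0.5,0,0,0],
    [7.5,0,0.6,0,0,0],
    [7.5,0,0.6,0,0,0],
    [7.5,0,0.6,0,0,0],
    [7.5,0,0.6,0,0,0]
  ]
}}

```text
clock: 9.65
eef_pos: [0.5049, 0.0523, 0.0909]
tool_rot: [[-0.105, 0.994, 0.001], [0.994, 0.105, -0.0], [-0.0, 0.001, -1.0]]
wrist_force: [-1.5, 0.4, 3.6]
finger_gap: 0.504
```

```bash
python3 -c "
from h import *
wr()"
```

```text
tcp [504.9  52.3  90.9] F [-1.5  0.4  3.6]
n 7971 base x 459.7 axis y: 43.9 yaw 0.103 z 43.7 res 0.37 -> y in glass -28.4
```

Emit:
{"fn": "carry_out", "kwargs": {
  "targets": [
    [0,0,-6,0,0,0],
    [-8.5,0,0,0,0,0],
    [-9,0,0,0,0,0],
    [0,0,3,0,0,0],
    [0,0,2,0,0,0]
  ]
}}

```text
clock: 10.32
eef_pos: [0.5066, 0.0335, 0.0911]
tool_rot: [[-0.105, 0.994, -0.0], [0.994, 0.105, -0.0], [-0.0, -0.0, -1.0]]
wrist_force: [0.1, -0.2, 0.1]
finger_gap: 0.497
```

Emit:
{"fn": "carry_out", "kwargs": {
  "targets": [
    [0,0,1,0,0,0],
    [0,0,0.6,0,0,0]
  ]
}}

```text
clock: 10.58
eef_pos: [0.5068, 0.0334, 0.0909]
tool_rot: [[-0.105, 0.994, 0.0], [0.994, 0.105, -0.0], [-0.0, 0.0, -1.0]]
wrist_force: [-1.8, -0.7, 7.4]
finger_gap: 0.498
```

Emit:
{"fn": "carry_out", "kwargs": {
  "targets": [
    [7.5,0,0.5,0,0,0],
    [7.5,0,0.6,0,0,0],
    [7.5,0,0.6,0,0,0],
    [7.5,0,0.6,0,0,0],
    [7.5,0,0.6,0,0,0]
  ]
}}

```text
clock: 11.2
eef_pos: [0.5028, 0.0717, 0.0909]
tool_rot: [[-0.105, 0.994, 0.001], [0.994, 0.105, -0.0], [-0.0, 0.001, -1.0]]
wrist_force: [-0.6, 1.3, 3.7]
finger_gap: 0.502
```

```bash
python3 -c "
from h import *
wr()"
```

```text
tcp [502.8  71.7  90.9] F [-0.6  1.3  3.7]
n 8075 base x 457.8 axis y: 63.1 yaw 0.101 z 43.7 res 0.32 -> y in glass -9.2
```

Emit:
{"fn": "carry_out", "kwargs": {
  "targets": [
    [0,0,-6,0,0,0],
    [-7,0,0,0,0,0],
    [-7,0,0,0,0,0],
    [0,0,3,0,0,0],
    [0,0,2,0,0,0]
  ]
}}

```text
clock: 11.88
eef_pos: [0.5042, 0.0567, 0.0911]
tool_rot: [[-0.105, 0.995, 0.001], [0.995, 0.105, -0.0], [-0.0, 0.001, -1.0]]
wrist_force: [-0.6, -0.3, 1.7]
finger_gap: 0.5
```

Emit:
{"fn": "carry_out", "kwargs": {
  "targets": [
    [0,0,1,0,0,0],
    [0,0,0.6,0,0,0]
  ]
}}

```text
clock: 12.12
eef_pos: [0.5042, 0.0566, 0.091]
tool_rot: [[-0.104, 0.995, 0.001], [0.995, 0.104, -0.0], [-0.0, 0.001, -1.0]]
wrist_force: [-2.2, -0.8, 6.4]
finger_gap: 0.5
```

Emit:
{"fn": "carry_out", "kwargs": {
  "targets": [
    [6,0,0.5,0,0,0],
    [6,0,0.6,0,0,0],
    [5,0,0.6,0,0,0],
    [2,0,0.3,0,0,0],
    [0,0,0,0,0,0]
  ]
}}

```text
clock: 12.75
eef_pos: [0.5021, 0.0764, 0.0911]
tool_rot: [[-0.105, 0.994, 0.001], [0.994, 0.105, 0.0], [-0.0, 0.001, -1.0]]
wrist_force: [-0.3, -0.3, 2.0]
finger_gap: 0.499
```

```bash
python3 -c "
from h import *
wr()"
```

```text
tcp [502.1  76.4  91.1] F [-0.3 -0.3  2. ]
n 9818 base x 456.6 axis y: 73.3 yaw 0.1 z 43.7 res 0.31 -> y in glass 1.0
```

Emit:
{"fn": "carry_out", "kwargs": {
  "targets": [
    [0,0,-10,0,0,0],
    [0,0,-30,0,0,0],
    [0,0,-40,0,0,0],
    [-40,0,-20,0,0,0],
    [-40,0,-10,0,0,0]
  ]
}}

```text
clock: 13.42
eef_pos: [0.5105, -0.0035, 0.2045]
tool_rot: [[-0.109, 0.994, 0.0], [0.994, 0.109, -0.001], [-0.001, 0.0, -1.0]]
wrist_force: [0.5, 0.0, -0.6]
finger_gap: 0.5
```

Emit:
{"fn": "carry_out", "kwargs": {
  "targets": [
    [-60,0,0,0,0,0],
    [-60,0,0,0,0,0],
    [-60,0,0,0,0,0],
    [-50,0,0,0,0,0],
    [0,0,0,0,0,0]
  ]
}}

```text
clock: 14.05
eef_pos: [0.5374, -0.2425, 0.2082]
tool_rot: [[-0.106, 0.994, 0.008], [0.994, 0.106, -0.002], [-0.003, 0.007, -1.0]]
wrist_force: [-0.6, 1.3, 0.3]
finger_gap: 0.506
```

```bash
python3 - <<'E'
from h import *
o=get_obs();print(o['clock'],o['eef_pos'])
ims=[]
for n,(r,c0) in (('top',(130,150)),('scene',(130,130))):
    c=read_camera(n);ims.append(cv2.resize(c['frame'][r:r+150,c0:c0+200],(400,300)))
    f=c['frame'];z=c['range_z']
    S=cloud(c,z>0);S=S[(S[:,2]>.035)&(S[:,2]<.08)&(S[:,0]>.46)&(S[:,0]<.54)&(S[:,1]>.03)&(S[:,1]<.115)]
    from scipy.optimize import least_squares
    s=least_squares(lambda p:np.hypot((S[:,1]-p[0]-(S[:,0]-.506)*np.tan(p[1]))*np.cos(p[1]),S[:,2]-p[2])-.031,[.07,.1,.043],loss='soft_l1',f_scale=.002)
    print(n,len(S),np.round(s.x,4))
cv2.imwrite('pics/end.png',np.hstack(ims))
E
```

```text
14.05 [ 0.53735138 -0.2424998   0.20816022]
top 724 [0.0734 0.0934 0.0428]
scene 511 [0.0702 0.1043 0.043 ]
```

View pics/end.png

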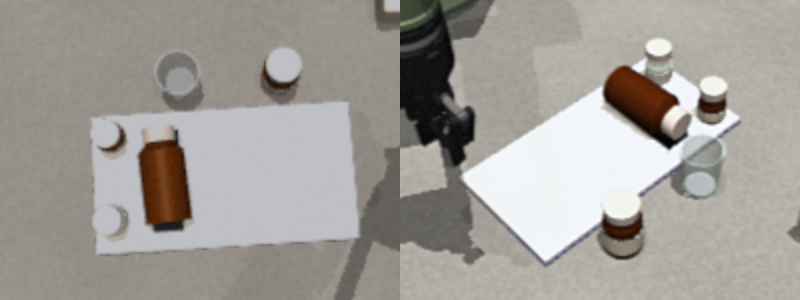

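The bottle lies over the strip with its label out of sight underneath. Its axis is at y ≈ 70–73 mm against a line at 72, and it is about 0.07 rad out of square. The jars, beaker and jar_c look untouched, and the arm is clear.

```bash
python3 -c "
from h import *
print(manip.finish_job())"
```

```text
the job is handed in; nothing more can be done
None
```

I rolled the bottle about 85 mm along the plate with two half-open fingertips on its top, then backed the arm clear and handed the job in at about 14 s. It took five short strokes, and the finger force in the readings was mostly 2–8 N, with about 20 N at first touch. The bottle moved half the finger travel on each stroke, so there was no measurable slip.

| Last check | Result | Limit |
|---|---|---|
| Offset from the glass line, rolling direction | within about 2 mm (top +1, scene −2, wrist +1) | 12 mm |
| Offset across it | about −10 mm | 45 mm |
| Out of square | about 0.07 rad | 0.2 rad |
| Axis height | 43 mm | 40–46 mm |
| Label | not visible from above; about 157° of roll worked out from the distance | over 90° |

- **Other objects:** the jars, beaker and jar_c looked unmoved in the last picture. The reagent, flask and tray were outside or mostly outside that crop, but the arm never went near them.
- **Disagreements:** the network marked the whole plate as "glass" and once took the beaker for the bottle. I used an image threshold for the strip and a fit to the depth image for the bottle instead. The first scene-camera fit of the bottle's angle (0.21 rad) was also off from the others (about 0.10) and I did not use it.

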